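# Tighten the drying-rack hub, then set and clamp its sprung leg

### The arm

A 6-joint arm with a two-finger parallel gripper is mounted at the origin on the work surface. World frame = base frame: x ahead of the robot, y to its left, z up, the work surface at z = 0. Lengths are in mm, angles in rad, forces in N, time in s.
With the tool pointing down it reaches from about 350 to 975 mm from the base axis. Payload 7.1 kg.
Tool frame: the origin (TCP) lies between the finger pads; the fingertips stand 17 mm ahead of it and the grasp point (between the pads) lies 2 mm behind it (tip_reach is the y of the fingertips in the tool frame, in mm); y points along the fingers, x is the direction in which the jaws open and shut, and the axes are right-handed (so a half turn about y gives the same grasp; the last joint's range is limited). The gripper opens to 88 mm and grips with 3 to 60 N. Pads are 20 mm wide; open, the fingers measure 115 mm over their backs; the gripper's body (75 mm by 178 mm) begins 61 mm behind the grasp point.
Start: joints at [-0.019, 0.423, 1.63, -0, 1.089, -0.019], TCP at [624.984, 0.026, 215.675] pointing down, gripper open.
Joint ranges: [-3, 3], [-0.9, 2.11], [0.09, 2.58], [-1.31, 4.45], [0.11, 2.69], [-2.54, 2.54]. Speed limits (rad/s): [2.39, 2.39, 3.01, 3.14, 3.14, 3.14].

### API

Orientations are given as a rotation vector (axis times angle).
In Python, from workcell import get_obs, get_image, camera_model, close_job, silhouettes, tip_of, tip_reach gives the robot as it stands. The module is installed in compiled form; this text tells all that it offers.
- The arm moves only by the tool arm_command, never from a script. Its argument "targets" is a list of rows, each a list of 4 numbers: the shift along the tool's x, y, z in mm, then the turn about the tool's y in rad. A call has 1 to 20 rows; each row shifts and turns the commanded pose from where the row before left it, along the tool's axes as they then stand; what a row does not reach is not made up. A row lasts 1/12 s, in which the tool goes at most 41.7 mm and 7.16 degrees, less where a joint would pass 70% of its speed; a pose out of reach is approached as far as the arm can. A call is refused whole if a number of a shift passes 41.7 or a number of a turn 0.125, either way. A call with a gripper value outside its range is refused whole. "gripper" is the opening in per cent of the stroke, from 0 (shut) to 100 (fully open), set as the call begins (left out, the last holds). The fingers move at their own pace and stop on an object; the grip force is fixed at half the most. Time passes only in rows, so rows that do not move let the fingers close. It gives the time, the measured TCP pose, the force and the opening at its end, in the units of the state.
- get_obs(): the state, without advancing time (a new reading comes with each control period).
- get_image(name): name is "scene" or "side" or "wrist"; returns the picture (420x560x3 uint8, blue, green, red); there is no depth.
- camera_model(name): a dict with "mtx" (3x3 intrinsics, pixels), "dist" ([k1, k2, p1, p2, k3] as OpenCV has them; the pictures are not rectified), "position" and "orientation" of the camera in the world. Camera axes: x right, y up, looking along -z (the intrinsics and any distortion apply to the point x, -y, -z); pixel columns grow to the right and rows downward; lengths in mm; the calibration is good to about 2 mm. A picture is of the moment at which its call begins: read the wrist's pose just before it. camera_model takes no time and is no camera call; for the wrist camera it gives the pose at the moment of the call.
- close_job(): hands the job in, once; it reports no verdict.
Trained networks look in the newest picture that a camera, given by its name, has taken for a name from the list of things; names that differ only in an ending like _2 or _b are one class to them, and where a whole thing is asked for, a point or a joint stands for the part that bears it (a point fixed in the world has none). Each returns a list of dicts, best first, with "conf" (0 to 1); they miss things now and then, are a little off and sometimes report something else, mostly with a low value. They report only what shows in the picture. A call takes as long as a camera call.
- silhouettes(camera, thing): "pixels" (420x560 bool, what is visible of it) and "at" ([column, row] in pixels, amid what is visible of it).
- tip_of(camera, thing): "at" ([column, row] in pixels: a listed point, or the origin of a listed thing).
The state is a dict: "t": time; "qpos": joint angles; "qvel": joint speeds; "joint_torque": joint torques, N m; "ee_pos": TCP position; "orientation": TCP orientation; "ft_force": force on the tool from outside, world axes, zero at the start; "moment": the same for the moment, N m; "width": finger opening in mm.
Only numpy, scipy, OpenCV 4.12 (cv2) and the standard library are available. Lean on these libraries where they do the work, as an engineer would, in place of code of your own. Each camera call takes 0.05 s, during which the arm holds its last target. There are 200 camera calls.

### The job

The leg unit of a drying rack lies on the folding table: first turn its three blue hub knobs clockwise, one after another, to their end stops. Then, with the red cam lever still open, pull the spring-loaded T-leg out until its yellow pointer is level with the red length mark, and pause there a moment; then squeeze the cam lever flat against the leg without letting the leg slip off the mark. Leave the mark and the other things on the table where they are, and finish while still holding: keep the gripper clamped on leg and lever, because the spring pulls the leg back in if you let go.

Things in the scene. Friction and masses are not known exactly. Their poses are not given: they have to be found in the camera images.
- unit: Leg unit, fixed to the table: grey hub 170 x 170 mm, flat top at 30 mm; an aluminium channel (52 mm wide, top edges at 62 mm) runs along its +y to 197 mm from the origin. Origin: hub centre on the table. z up, y = the way the leg pulls out (roughly to the robot's left), x = the cam lever's side (away from the robot). Yaw within 0.25 rad of the world axes.
- knob_a_grip (a point): Grip point of a blue hub knob (robot's side, end away from the leg), on its axis, 67 mm up. Disc 44 mm across with an upright bar, 42 mm long, 14 mm thick, 42 to 74 mm above the table: pinch it across the 14 mm. Knob axes are 84 to 95 mm apart. Bar's long direction, from above: (unit yaw + 0.75 - knob joint) rad counter-clockwise from world x.
- knob_b_grip (a point): Grip point of a blue hub knob (far side, end away from the leg), on its axis, 67 mm up. Disc 44 mm across with an upright bar, 42 mm long, 14 mm thick, 42 to 74 mm above the table: pinch it across the 14 mm. Knob axes are 84 to 95 mm apart. Bar's long direction, from above: (unit yaw + 0.75 - knob joint) rad counter-clockwise from world x.
- knob_c_grip (a point): Grip point of a blue hub knob (middle, nearest the leg), on its axis, 67 mm up. Disc 44 mm across with an upright bar, 42 mm long, 14 mm thick, 42 to 74 mm above the table: pinch it across the 14 mm. Knob axes are 84 to 95 mm apart. Bar's long direction, from above: (unit yaw + 0.75 - knob joint) rad counter-clockwise from world x.
- knob_a (a joint): Turn of knob_a in rad: grows clockwise seen from above; starts at 0 to 0.5; tight at its end stop at 1.5. Friction 0.05 N m; it stays where it is left and cannot come off.
- knob_b (a joint): Turn of knob_b in rad: grows clockwise seen from above; starts at 0 to 0.5; tight at its end stop at 1.5. Friction 0.05 N m; it stays where it is left and cannot come off.
- knob_c (a joint): Turn of knob_c in rad: grows clockwise seen from above; starts at 0 to 0.5; tight at its end stop at 1.5. Friction 0.05 N m; it stays where it is left and cannot come off.
- leg (a joint): How far the T-leg is pulled out of the channel, in m: 0 = fully in (its start), at most 0.085, along the unit's +y. A spring pulls it in with 6 to 7.5 N all the time, even with the cam lever closed (its locking pin is not in yet), so it must be held.
- leg_grip (a point): Point on the leg, 45 mm up, 9 mm hubward of the crossbar. White tube 22 mm wide, 24 tall; tube + closed lever reach 15 mm to either side (x). End crossbar: 150 mm across, 22 thick, 26 to 62 mm up. Gripper wide open (88 mm), centred here, closing along unit x, clears the open lever; its fingers pull the leg out by the crossbar's inner face, then closing them shuts the lever.
- lever (a joint): Angle of the red cam lever in rad: 0 = closed, flat against the side of the leg; 0.42 = fully open, its tip then 20 mm further out. Starts at 0.3 to 0.42. Stays where it is left; takes 2 to 3 N at the tip to move.
- lever_tip (a point): Tip of the red cam lever: a plate 48 mm long, 8 thick, 24 tall, centred 45 mm above the table, on the leg's +x side. It hinges on a vertical pin in a black collar on the leg, 54 mm hubward of the crossbar's inner face; closed, its tip ends 6 mm short of the crossbar.
- pointer (a point): Middle of the top of the yellow pointer, a fin 4 mm thick along the unit's y, standing on the leg and rising from the channel's open top to 78 mm above the table. It moves with the leg, 170 mm hubward of the crossbar's inner face.
- mark_top (a point): Middle of the top of the red length mark: a block 16 mm across, 8 mm along the unit's y, on the channel's far edge, top 78 mm above the table. Set at a different place each time; leave it there. The pointer is level with it when both have the same y in the unit's frame.
- mark (a joint): Where the length mark is set, in m on the leg joint's scale: pointer and mark are level when joint leg equals joint mark. Between 0.03 and 0.065.
- wrench: A bystander: steel wrench, 160 mm long, lying beside the hub on the unit's +x side. Leave alone.
- spare_foot: A bystander: black rubber foot, 40 mm across, 28 mm high, on the unit's -x side. Leave alone.
- dosing_cup: A bystander: blue dosing cup, 60 mm across, 50 mm high, on the unit's -x side by the hub. Leave alone.
- detergent: A bystander: white detergent bottle, 80 mm across, 210 mm high, beyond the end of the leg. Leave alone.
- stain_can: A bystander: orange can, 56 mm across, 150 mm high, beyond the end of the leg. Leave alone.
- lint_brush: A bystander: brush lying on the far part of the table. Leave alone.
- softener_jar: A bystander: amber jar, 76 mm across, 100 mm high, on the robot's right. Leave alone.

How it is judged:
By the outcome, as a careful person would: the job done as asked, in the order asked, and still so for the second after the job is handed in, while the arm keeps its last pose, push and grip.
It also fails if it takes over 72 s, if anything falls off the work surface, if the arm or the gripper's body presses on something with over 40 N, if the wrist force passes 120 N, or if a joint passes its speed limit or range.

## Working session

There is one attempt and no reset: what is moved stays moved. The work goes in short steps, Python scripts to look and compute and a tool call to move; the robot and the scene stay as the last step left them, time stands still between calls to the robot, and variables do not carry over. Pictures are saved under pics/ and viewed, about 8 in all and at most 12, crops included, and the job is handed in when it is done.

Besides the shell and the picture viewer there is one more tool, called after ">>>" as name(argument=value, ...) on one line, values as JSON. arm_command: Moves the arm, as the interface text tells. Its arguments: {"type":"object","properties":{"targets":{"type":"array","items":{"type":"array","items":{"type":"number"}}},"gripper":{"type":"number"}},"required":["targets"]}

```bash
mkdir -p pics
cat > h.py <<'E'
import numpy as np, cv2
from workcell import *
from scipy.spatial.transform import Rotation as R
def cam(name):
    m=camera_model(name); o=np.array(m["orientation"],float)
    Rm=o if o.shape==(3,3) else (R.from_rotvec(o) if o.size==3 else R.from_quat(o)).as_matrix()
    return np.array(m["mtx"],float),np.array(m["dist"],float),np.array(m["position"],float),Rm
def ray(c,px):
    K,d,p,Rm=c
    u=cv2.undistortPoints(np.array([[px]],float),K,d)[0,0]
    return p,Rm@np.array([u[0],-u[1],-1.])
def at_z(c,px,z):
    p,v=ray(c,px); return p+v*(z-p[2])/v[2]
def proj(c,P):
    K,d,p,Rm=c
    q=(np.atleast_2d(P)-p)@Rm*np.array([1,-1,-1])
    return cv2.projectPoints(q,np.zeros(3),np.zeros(3),K,d)[0][:,0]
def tri(obs):
    A=np.zeros((3,3));b=np.zeros(3)
    for c,px in obs:
        p,v=ray(c,px);v=v/np.linalg.norm(v);M=np.eye(3)-np.outer(v,v);A+=M;b+=M@p
    return np.linalg.solve(A,b)
E
python3 - <<'E'
from h import *
o=get_obs();print(o)
for n in("scene","side","wrist"):
    cv2.imwrite(f"pics/{n}0.png",get_image(n)); print(n,camera_model(n))
Z=dict(knob_a_grip=67,pointer=78,mark_top=78,leg_grip=45,lever_tip=45,unit=0)
for n in("scene","side","wrist"):
    c=cam(n)
    for t,z in Z.items():
        print(n,t,[(np.round(d["at"],1).tolist(),round(d["conf"],2),at_z(c,d["at"],z)[:2].round(1).tolist()) for d in tip_of(n,t)[:4]])
E
```

```text
{'t': 0.0, 'qpos': array([-1.89949479e-02,  4.23852026e-01,  1.63069301e+00, -1.02691722e-05,
        1.08859883e+00, -1.89967145e-02]), 'qvel': array([ 0.00133581,  0.00047392, -0.00142693, -0.00155307, -0.00061059,
       -0.00068694]), 'joint_torque': array([ 1.28069914e-03, -5.44622147e+01, -2.73670936e+01,  6.42951974e-02,
        2.27214623e-02, -1.51321510e-04]), 'ee_pos': array([6.24427014e+02, 3.68803749e-02, 2.14893541e+02]), 'orientation': array([-1.57077561e+00,  1.21310346e-03,  1.22336978e-03]), 'ft_force': array([-0.64190243,  0.18025481,  0.03813195]), 'moment': array([-0.00669706, -0.05070417,  0.01694744]), 'width': 88.13522887667288}
scene {'mtx': array([[418.15015668,   0.        , 281.11206601],
       [  0.        , 418.15015668, 210.50698552],
       [  0.        ,   0.        ,   1.        ]]), 'dist': array([-0.01703341,  0.        ,  0.        ,  0.        ,  0.        ]), 'position': array([ 879.75267235, -607.00916872, 1134.5005558 ]), 'orientation': array([0.56632086, 0.14616185, 0.44662258])}
side {'mtx': array([[496.17582216,   0.        , 276.25663377]
[... 1120 characters left out ...]
-171.6])]
side pointer [([278.9, 216.2], 0.97, [570.9, -34.6])]
side mark_top []
side leg_grip [([257.8, 197.4], 0.8, [578.8, 134.5])]
side lever_tip [([262.9, 197.2], 0.54, [593.4, 129.0])]
side unit [([295.4, 257.5], 0.61, [575.3, -130.0]), ([257.9, 197.4], 0.53, [607.7, 204.2])]
wrist knob_a_grip [([195.7, 340.9], 0.74, [529.4, -171.3])]
wrist pointer [([228.1, 223.1], 0.93, [575.2, -25.3])]
wrist mark_top [([132.5, 307.0], 0.74, [468.5, -120.0]), ([276.3, 342.1], 0.62, [620.9, -163.4])]
wrist leg_grip [([230.6, 49.0], 0.66, [579.5, 133.2])]
wrist lever_tip [([264.2, 55.0], 0.63, [610.5, 127.8])]
wrist unit [([243.5, 279.8], 0.65, [578.6, -130.0]), ([234.4, 274.3], 0.62, [567.3, -122.2])]
```

Run:
```python
import cv2
a=cv2.imread("pics/wrist0.png");cv2.imwrite("pics/w0b.png",cv2.resize(a,(800,600),interpolation=cv2.INTER_CUBIC))
b=cv2.imread("pics/scene0.png")[130:340,180:400];cv2.imwrite("pics/s0b.png",cv2.resize(b,None,fx=2.8,fy=2.8,interpolation=cv2.INTER_CUBIC))
```

```text
(no output)
```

View pics/w0b.png

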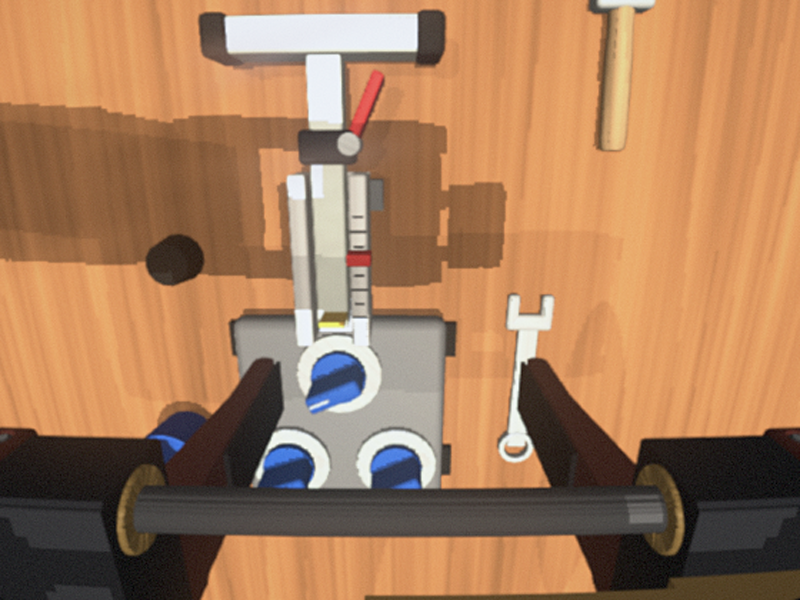

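View pics/s0b.png

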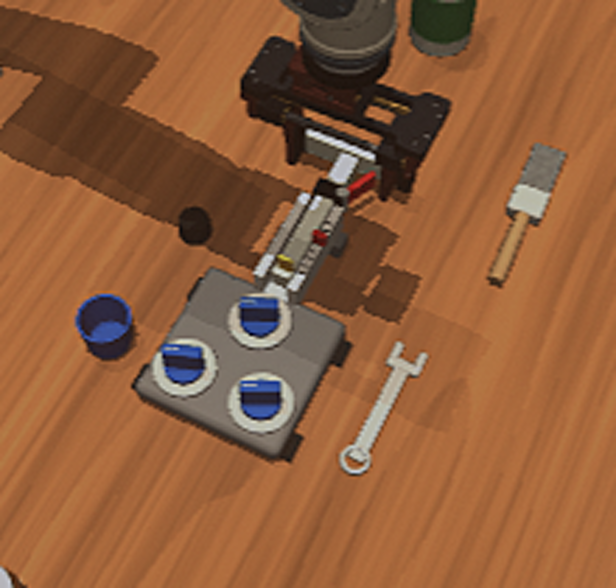

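The wrist view shows the leg pointing up in the picture, with the lever open on the right. The yellow pointer is at about (232,225) and the red mark at (251,181) in original pixels. The gripper partly hides knobs A and B, so I'll move over the hub and measure there.

>>> arm_command(targets=[[-11, 0, -24, 0], [-11, 0, -24, 0], [-11, 0, -24, 0], [-11, 0, -24, 0], [0, 0, 0, 0], [0, 0, 0, 0]], gripper=100)

```text
t: 1.55
ee_pos: [580.7, -96.9, 215.8]
orientation: [-1.571, 0.002, -0.002]
ft_force: [0.3, 0.5, -0.2]
width: 87.7
```

Run:
```python
from h import *
o=get_obs();print(o["t"],o["ee_pos"],o["orientation"])
im=get_image("wrist");cv2.imwrite("pics/w1.png",im);c=cam("wrist")
np.savez("c1.npz",*c)
cv2.imwrite("pics/w1b.png",cv2.resize(im,(800,600),interpolation=cv2.INTER_CUBIC))
Z=dict(knob_a_grip=67,pointer=78,mark_top=78,leg_grip=45,lever_tip=45,unit=0)
for t,z in Z.items():
    print(t,[(np.round(d["at"],1).tolist(),round(d["conf"],2),at_z(c,d["at"],z)[:2].round(1).tolist()) for d in tip_of("wrist",t)[:4]])
# blue bars: top face at z74
hsv=cv2.cvtColor(im,cv2.COLOR_BGR2HSV)
m=cv2.inRange(hsv,(100,120,60),(130,255,255))
n,l,s,ce=cv2.connectedComponentsWithStats(m)
for i in range(1,n):
    if s[i,4]>80: print("blue",s[i],ce[i].round(1),at_z(c,ce[i],67)[:2].round(1))
for nm,lo,hi in(("yel",(22,120,120),(35,255,255)),("red",(0,150,90),(6,255,255)),("red2",(174,150,90),(180,255,255))):
    n,l,s,ce=cv2.connectedComponentsWithStats(cv2.inRange(hsv,lo,hi))
    for i in range(1,n):
        if s[i,4]>25: print(nm,s[i],ce[i].round(1),at_z(c,ce[i],78)[:2].round(1))
```

```text
1.55 [580.68255492 -96.90479984 215.8489306 ] [-1.57067148  0.00166329 -0.00193988]
knob_a_grip [([228.3, 263.1], 0.67, [527.6, -169.4]), ([297.9, 71.2], 0.36, [597.1, 15.6])]
pointer [([272.8, 124.2], 0.93, [575.0, -29.3])]
mark_top [([299.5, 70.8], 0.51, [597.9, 15.0])]
leg_grip []
lever_tip []
unit [([277.6, 205.7], 0.78, [578.4, -127.7])]
blue [255 158  37  24 453] [270.8 168. ] [572.6 -70.3]
blue [254 170  42  29 700] [277.7 185.6] [579.  -87.4]
blue [ 116  225   53   50 1002] [147.1 246.7] [ 444.8 -151. ]
blue [216 236  37  20 381] [231.3 243.9] [ 531.8 -147.8]
blue [298 236  34  21 379] [312.3 244.2] [ 613.9 -148.3]
blue [301 253  38  26 387] [320.8 264.5] [ 623.3 -171.1]
blue [212 255  40  22 412] [232.9 264.8] [ 532.4 -171.3]
red [291  65  18  10  91] [301.7  69.9] [599.7  15.7]
```

View pics/w1b.png

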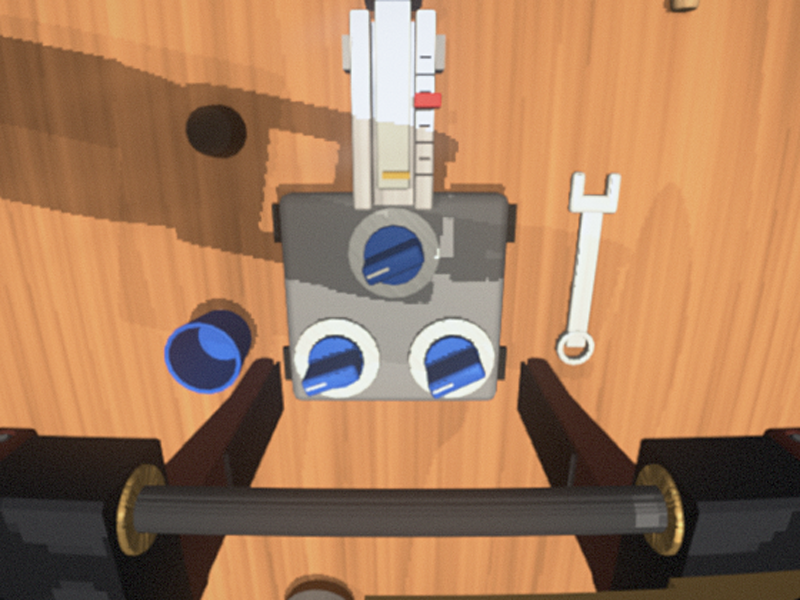

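Run:
```python
from h import *
d=np.load("c1.npz");c=tuple(d[k] for k in d.files)
s=560/800
P=lambda u,v,z:at_z(c,(u*s,v*s),z)[:2].round(1)
print("hub corners",[P(u,v,30) for u,v in((281,195),(506,193),(498,400),(290,401))])
print("channel",[P(u,v,62) for u,v in((351,12),(436,12),(354,209),(432,209))])
print("white rings z31",[P(u,v,31) for u,v in((336,358),(452,358),(393.5,252))])
im=cv2.imread("pics/w1.png");hsv=cv2.cvtColor(im,cv2.COLOR_BGR2HSV)
# white ring/disc hull fit
m=cv2.inRange(hsv,(100,120,60),(130,255,255))
for nm,(x,y) in dict(A=(233,265),B=(321,264.5),C=(278,186)).items():
    roi=im[y.__int__()-45:int(y)+30,int(x)-40:int(x)+40]
    n,l,st,ce=cv2.connectedComponentsWithStats(m)
    i=min(range(1,n),key=lambda i:np.hypot(*(ce[i]-(x,y))))
    yy,xx=np.where(l==i)
    pts=np.array([at_z(c,(a,b),74)[:2] for a,b in zip(xx,yy)],np.float32)
    r=cv2.minAreaRect(pts);w=np.linalg.svd(pts-pts.mean(0),full_matrices=False)[2][0]
    print(nm,r,"ang",np.arctan2(w[1],w[0])%np.pi, pts.mean(0))
crop=im[140:285,190:360];cv2.imwrite("pics/w1c.png",cv2.resize(crop,None,fx=4.5,fy=4.1,interpolation=cv2.INTER_CUBIC)[:600,:800])
```

```text
hub corners [array([495.6, -44. ]), array([657.7, -42.9]), array([ 661.9, -210.1]), array([ 490.3, -210.7])]
channel [array([552.2,  67.3]), array([603. ,  67.2]), array([551. , -50.5]), array([602.4, -50.6])]
white rings z31 [array([ 530.3, -171.5]), array([ 622.5, -171.7]), array([576.5, -85.9])]
A ((532.1883544921875, -169.08505249023438), (40.824623107910156, 14.646200180053711), 19.112773895263672) ang 0.30262613 [ 533.38696 -167.77196]
B ((620.8801879882812, -168.61279296875), (39.753211975097656, 13.00053596496582), 26.54997444152832) ang 0.43836713 [ 622.3865  -167.63124]
C ((576.874267578125, -86.98445892333984), (40.29792404174805, 22.67030906677246), 15.648918151855469) ang 0.382272 [579.0315  -85.71828]
```

View pics/w1c.png

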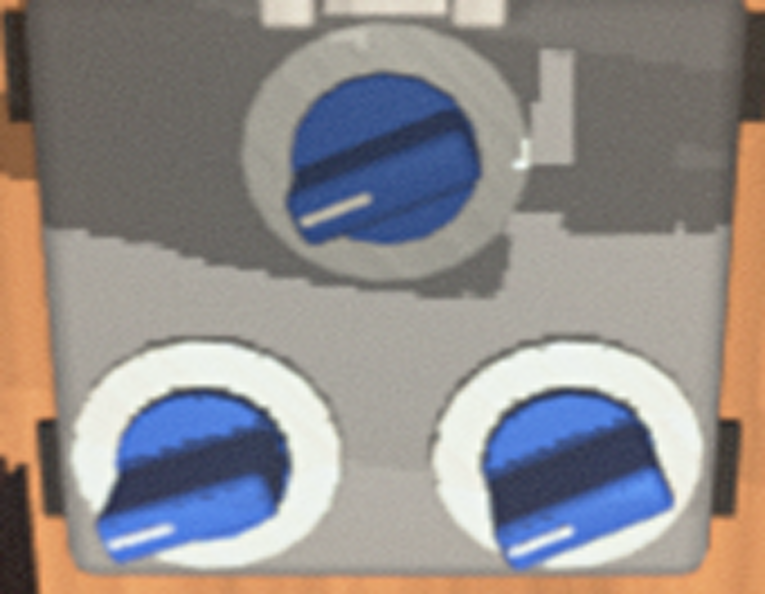

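The close-up shows the bar tops. Bar angles are about 0.32, 0.44 and 0.40 rad for A, B and C, and unit yaw is about -0.005. I'll start with knob A.

>>> arm_command(targets=[[-12.6, 26, -18.5, 0], [-12.6, 26, -18.5, 0], [-12.6, 26, -18.5, 0], [-12.6, 26, -18.5, 0], [0, 0, 0, 0.124], [0, 0, 0, 0.124], [0, 0, 0, 0.124], [0, 0, 0, 0.124], [0, 0, 0, 0.124], [0, 0, 0, 0.124], [0, 0, 0, 0.124], [0, 0, 0, 0.124], [0, 0, 0, 0.124], [0, 0, 0, 0.124], [0, 0, 0, 0], [0, 0, 0, 0]], gripper=45)

```text
t: 3.23
ee_pos: [530.8, -169.7, 111.7]
orientation: [-1.349, 0.959, -0.959]
ft_force: [0.3, 0.0, -0.0]
width: 39.8
```

Run:
```python
from h import *
o=get_obs();Rm=R.from_rotvec(o["orientation"]).as_matrix()
print(o["ee_pos"],"yaw",np.arctan2(Rm[1,0],Rm[0,0]),o["width"],o["qpos"])
d=np.load("c1.npz");c=tuple(d[k] for k in d.files)
for n,l,r,t in(("A",118,289,387),("B",484,652,387),("C",290,481,72)):
    print(n,at_z(c,((l+r)/9+190,t/4.1+140),42)[:2].round(1)-[0,22], at_z(c,(l/4.5+190,t/4.1+151),42)[0]+22)
im=get_image("wrist");cv2.imwrite("pics/w2b.png",cv2.resize(im,(800,600),interpolation=cv2.INTER_CUBIC))
```

```text
[ 530.83211585 -169.66911165  111.67298375] yaw -1.2356706649829743 39.787255610798546 [-3.30726846e-01  4.68468705e-01  1.84995523e+00  1.40229269e-05
  8.23095121e-01  9.04934283e-01]
A [ 532.7 -169.4] 533.2447593668294
B [ 620.4 -169.5] 622.3770699326317
C [576.9 -86.3] 577.2664714547304
```

View pics/w2b.png

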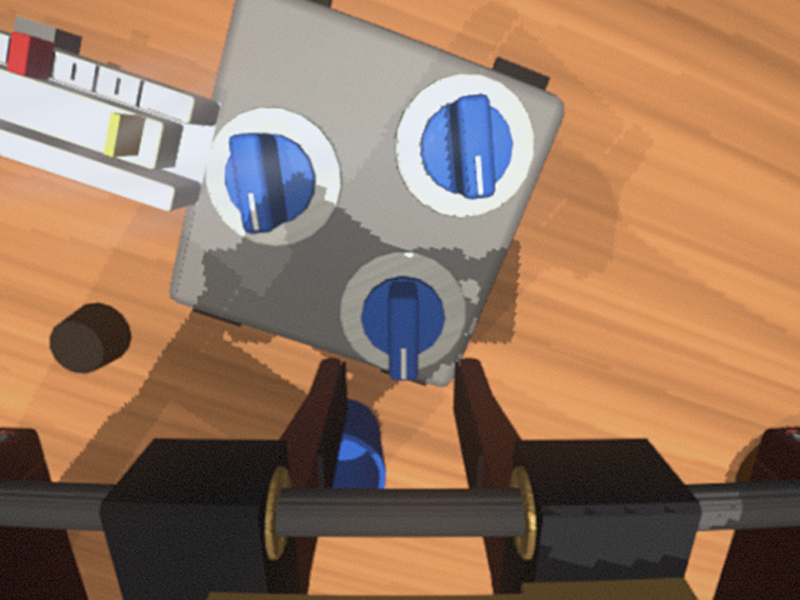

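Knob A's bar is upright in the picture at (403,325), midway between the fingers. I'll go down, pinch it and turn it.

>>> arm_command(targets=[[0, 23, 0, 0], [0, 23, 0, 0], [0, 0, 0, 0]])

```text
t: 3.53
ee_pos: [528.2, -169.0, 62.5]
orientation: [-1.351, 0.965, -0.955]
ft_force: [-1.0, -0.2, 0.9]
width: 40.0
```

>>> arm_command(targets=[[0, 0, 0, 0], [0, 0, 0, 0], [0, 0, 0, 0], [0, 0, 0, 0]], gripper=0)

```text
t: 3.87
ee_pos: [531.4, -170.3, 66.9]
orientation: [-1.347, 0.96, -0.963]
ft_force: [-0.3, 0.2, 0.5]
width: 16.3
```

>>> arm_command(targets=[[0, 0, 0, 0.115], [0, 0, 0, 0.115], [0, 0, 0, 0.115], [0, 0, 0, 0.115], [0, 0, 0, 0.115], [0, 0, 0, 0.115], [0, 0, 0, 0.115], [0, 0, 0, 0.115], [0, 0, 0, 0.115], [0, 0, 0, 0], [0, 0, 0, 0]])

```text
t: 4.78
ee_pos: [531.9, -170.4, 67.3]
orientation: [-0.788, 1.702, -1.706]
ft_force: [0.4, 0.5, 7.6]
width: 0.5
```

```bash
cat > st.py <<'E'
from h import *
o=get_obs();Rm=R.from_rotvec(o["orientation"]).as_matrix()
print(round(o["t"],2),o["ee_pos"].round(1),"yaw",np.arctan2(Rm[1,0],Rm[0,0]).round(3),"w",o["width"].round(1),"F",o["ft_force"].round(1),"M",o["moment"].round(2),"q",o["qpos"].round(2))
E
python3 st.py
```

```text
Traceback (most recent call last):
  File "st.py", line 3, in <module>
    print(round(o["t"],2),o["ee_pos"].round(1),"yaw",np.arctan2(Rm[1,0],Rm[0,0]).round(3),"w",o["width"].round(1),"F",o["ft_force"].round(1),"M",o["moment"].round(2),"q",o["qpos"].round(2))
                                                                                              ^^^^^^^^^^^^^^^^
AttributeError: 'float' object has no attribute 'round'
```

The fingers shut completely (0.5 mm), so they're not holding the bar. I'll look.

```bash
sed -i 's/o\["width"\].round(1)/round(o["width"],1)/' st.py; python3 st.py
python3 - <<'E'
from h import *
im=get_image("wrist");cv2.imwrite("pics/w3.png",im);a=cv2.resize(im,(400,300),interpolation=cv2.INTER_AREA)
a=im[100:400,140:420]
im2=get_image("side");b=im2[180:320,210:350]
cv2.imwrite("pics/w3b.png",np.hstack([cv2.resize(a,(400,428)),cv2.resize(b,(400,428),interpolation=cv2.INTER_CUBIC)]))
E
```

```text
4.78 [ 531.9 -170.4   67.3] yaw -2.273 w 0.5 F [0.4 0.5 7.6] M [ 0.09  0.11 -0.07] q [-0.33  0.54  1.87  0.    0.73  1.94]
```

View pics/w3b.png

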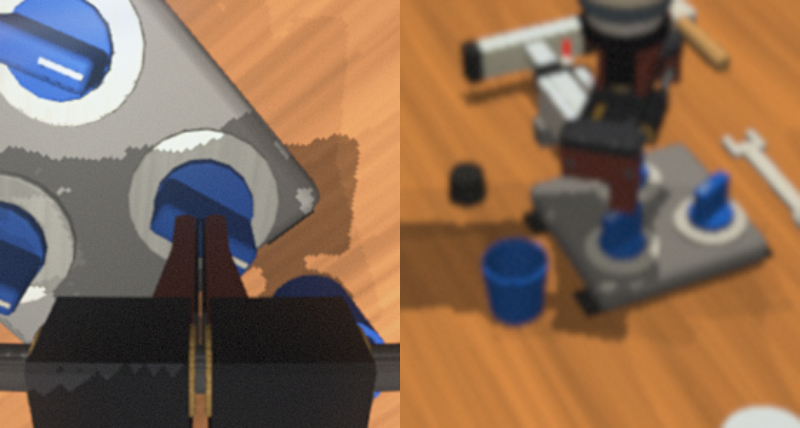

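Run:
```python
from h import *
print("tip_reach",tip_reach if not callable(tip_reach) else tip_reach())
o=get_obs();c=cam("wrist");Rt=R.from_rotvec(o["orientation"]).as_matrix()
rel=Rt.T@(c[2]-o["ee_pos"]);Rr=Rt.T@c[3];print("cam in tool",rel.round(1))
f=lambda p:((np.array(p)-[140,100])*[400/280,428/300]).round(0).tolist()
print("now tip z50",f(proj(c,[531.9,-170.4,50])[0]),"tip 74", f(proj(c,[531.9,-170.4,74])[0]))
for ang in(0.32,-0.1,-0.3,-.7):
    d=np.array([np.cos(ang),np.sin(ang),0])*21
    print(ang,[f(proj(c,np.array([531.9,-170.4,74])+k*d)[0]) for k in(-1,1)])
# frame w2
o2=R.from_rotvec([-1.349,.959,-.959]).as_matrix();p2=np.array([530.8,-169.7,111.7])
c2=(c[0],c[1],p2+o2@rel,o2@Rr)
for z in(95,74,42,31):print("w2",z,(proj(c2,[530.8,-169.7,z])[0]*800/560).round())
s=.7
print("bar ends z74",[at_z(c2,(u*s,v*s),74)[:2].round(1) for u,v in((403,283),(403,380))],"ring ctr z31",at_z(c2,(403*s,315*s),31)[:2].round(1))
for n,u,v in(("A",403,314),("B",466,145),("C",273,176)):print(n,[at_z(c2,(u*s,v*s),z)[:2].round(1) for z in (31,38)])
```

```text
tip_reach 17.0
cam in tool [  -0.4 -170.    83.5]
now tip z50 [201.0, 213.0] tip 74 [201.0, 240.0]
0.32 [[248.0, 265.0], [152.0, 212.0]]
-0.1 [[232.0, 280.0], [168.0, 196.0]]
-0.3 [[222.0, 285.0], [178.0, 191.0]]
-0.7 [[201.0, 288.0], [201.0, 187.0]]
w2 95 [401. 357.]
w2 74 [401. 338.]
w2 42 [400. 315.]
w2 31 [400. 308.]
bar ends z74 [array([ 555.9, -162.1]), array([ 511.1, -177.8])] ring ctr z31 [ 527.7 -172.2]
A [array([ 528.3, -172. ]), array([ 530.5, -171.2])]
B [array([ 621.6, -172.3]), array([ 621.3, -171.5])]
C [array([576.1, -86.1]), array([577. , -87.7])]
```

>>> arm_command(targets=[[0, 0, 0, 0], [0, 0, 0, 0], [0, 0, 0, 0], [0, 0, 0, 0], [0, 0, 0, 0]], gripper=45)

```text
t: 5.3
ee_pos: [532.1, -170.3, 67.3]
orientation: [-0.788, 1.702, -1.706]
ft_force: [0.6, 0.7, 4.8]
width: 30.2
```

>>> arm_command(targets=[[0, -30, 0, 0], [0, -30, 0, 0], [0, -20, 0, 0], [0, 0, 0, 0], [0, 0, 0, 0]])

```text
t: 5.72
ee_pos: [531.5, -170.3, 147.2]
orientation: [-0.788, 1.702, -1.706]
ft_force: [0.2, 0.8, -0.2]
width: 39.5
```

```bash
python3 st.py
python3 - <<'E'
from h import *
im=get_image("wrist");c=cam("wrist");np.savez("c4.npz",*c);cv2.imwrite("pics/w4.png",im);cv2.imwrite("pics/w4b.png",cv2.resize(im,(800,600),interpolation=cv2.INTER_CUBIC))
for a in(.32,-.1,-.75):
    d=np.array([np.cos(a),np.sin(a),0])*21
    print(a,[(proj(c,np.array([531.,-170.4,74])+k*d)[0]/.7).round() for k in(-1,1)])
E
```

```text
5.72 [ 531.5 -170.3  147.2] yaw -2.273 w 39.5 F [ 0.2  0.8 -0.2] M [ 0.12  0.09 -0.01] q [-0.33  0.42  1.83 -0.    0.89  1.94]
0.32 [array([434., 332.]), array([366., 293.])]
-0.1 [array([423., 343.]), array([377., 281.])]
-0.75 [array([399., 349.]), array([402., 274.])]
```

View pics/w4b.png

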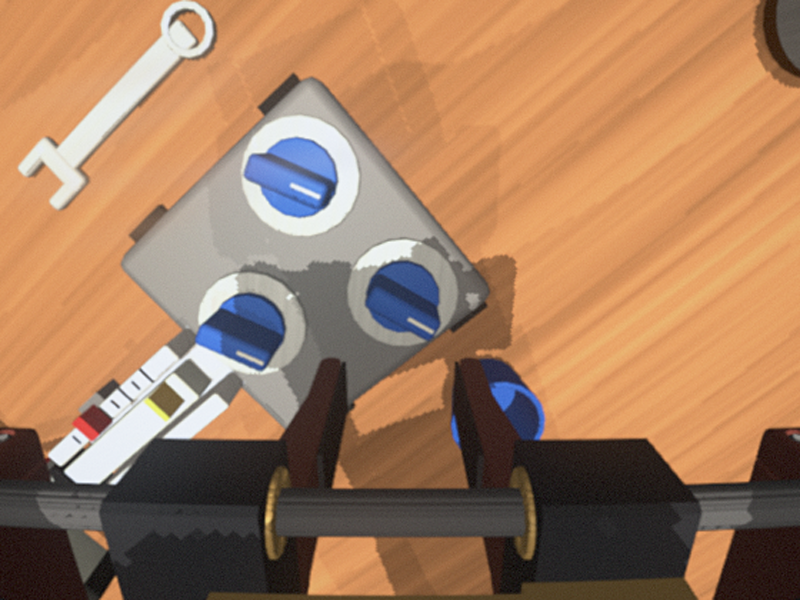

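Run:
```python
from h import *
d=np.load("c4.npz");c4=tuple(d[k] for k in d.files)
d=np.load("c1.npz");c1=tuple(d[k] for k in d.files)
A=np.array([531,-170.4,31.]);
for r in(30,31,32): print(r,[(proj(c1,A+[k*r,0,0])[0]/.7).round(1) for k in(-1,1)],"obs 292-380")
Rm=R.from_euler("z",-2.273).as_matrix()@np.diag([1,1,1]);tx=np.array([np.cos(-2.273),np.sin(-2.273),0])
print("w4",[(proj(c4,A+k*31*tx)[0]/.7).round(1) for k in(-1,1)],"obs 348-457")
for z in(67.3,91):
    c3=(c4[0],c4[1],c4[2]+[0.4,-.1,z-147.2],c4[3])
    print("w3",z,[((proj(c3,A+k*31*tx)[0]-[140,100])*[400/280,428/300]).round(0) for k in(-1,1)],"obs 130-277")
im=cv2.imread("pics/w3.png");cv2.imwrite("pics/w3z.png",cv2.resize(im[170:310,200:340],None,fx=4.2,fy=4.2,interpolation=cv2.INTER_CUBIC))
```

```text
30 [array([299.3, 356.7]), array([374.6, 356.7])] obs 292-380
31 [array([298. , 356.7]), array([375.9, 356.7])] obs 292-380
32 [array([296.8, 356.7]), array([377.1, 356.7])] obs 292-380
w4 [array([349.5, 289.8]), array([451.3, 289.7])] obs 348-457
w3 67.3 [array([133., 197.]), array([269., 196.])] obs 130-277
w3 91 [array([139., 179.]), array([263., 179.])] obs 130-277
```

View pics/w3z.png

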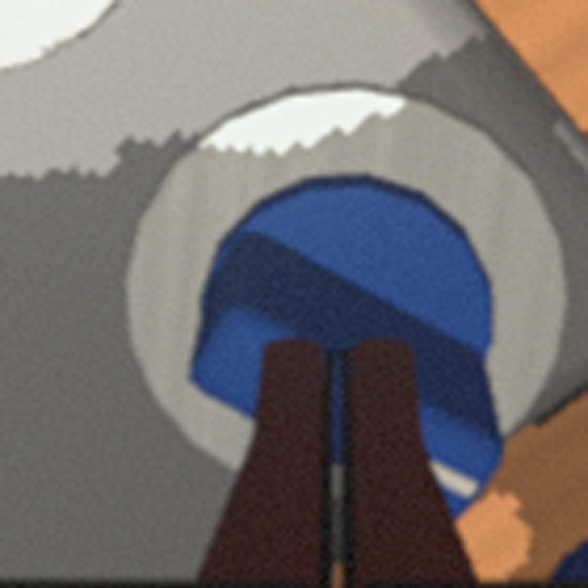

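The wrist view shows bar A unturned: the stripe end is still at (434,335). The fingers sat at the right place but overlapped the bar, so they may have started turning before the grip had settled. I'll go back and close slowly, watching the width.

>>> arm_command(targets=[[0, 5, 0, -0.115], [0, 5, 0, -0.115], [0, 5, 0, -0.115], [0, 5, 0, -0.115], [0, 5, 0, -0.115], [0, 5, 0, -0.115], [0, 5, 0, -0.115], [0, 5, 0, -0.115], [0, 5, 0, -0.115], [0, 19, 0, 0], [0, 18, 0, 0], [0, 0, 0, 0], [0, 0, 0, 0]])

```text
t: 6.85
ee_pos: [528.9, -169.4, 61.9]
orientation: [-1.349, 0.966, -0.958]
ft_force: [-0.1, 0.6, -0.3]
width: 39.7
```

>>> arm_command(targets=[[0, 0, 0, 0], [0, 0, 0, 0], [0, 0, 0, 0], [0, 0, 0, 0], [0, 0, 0, 0]], gripper=0)

```text
t: 7.27
ee_pos: [531.3, -170.9, 64.5]
orientation: [-1.348, 0.96, -0.964]
ft_force: [-0.1, -3.0, 1.9]
width: 13.3
```

>>> arm_command(targets=[[0, 0, 0, 0]])

```text
t: 7.35
ee_pos: [531.4, -170.8, 64.5]
orientation: [-1.348, 0.96, -0.964]
ft_force: [0.6, -3.9, 1.7]
width: 13.2
```

```bash
python3 st.py
```

```text
7.35 [ 531.4 -170.8   64.5] yaw -1.24 w 13.2 F [ 0.6 -3.9  1.7] M [-0.81  0.1  -0.02] q [-0.33  0.54  1.87 -0.    0.73  0.91]
```

It's gripped now, at 13.2 mm. I'll turn gently and check.

>>> arm_command(targets=[[0, 0, 0, 0.05], [0, 0, 0, 0.07], [0, 0, 0, 0.07], [0, 0, 0, 0.07]])

```text
t: 7.68
ee_pos: [531.4, -170.9, 64.4]
orientation: [-1.24, 1.157, -1.161]
ft_force: [0.9, -5.8, 2.3]
width: 13.4
```

```bash
python3 st.py
```

```text
7.68 [ 531.4 -170.9   64.4] yaw -1.503 w 13.4 F [ 0.9 -5.8  2.3] M [-0.94  0.13  0.05] q [-0.33  0.54  1.87 -0.    0.73  1.17]
```

>>> arm_command(targets=[[0, 0, 0, 0.08], [0, 0, 0, 0.08], [0, 0, 0, 0.08], [0, 0, 0, 0.08], [0, 0, 0, 0.08], [0, 0, 0, 0.08], [0, 0, 0, 0.08], [0, 0, 0, 0.08], [0, 0, 0, 0.08], [0, 0, 0, 0]])

```text
t: 8.52
ee_pos: [531.3, -171.3, 64.4]
orientation: [-0.825, 1.669, -1.674]
ft_force: [-1.2, -7.5, 2.0]
width: 12.9
```

```bash
python3 st.py
```

```text
8.52 [ 531.3 -171.3   64.4] yaw -2.224 w 12.9 F [-1.2 -7.5  2. ] M [-1.21  0.16 -0.03] q [-0.33  0.54  1.87 -0.    0.73  1.89]
```

>>> arm_command(targets=[[0, 0, 0, 0.06], [0, 0, 0, 0.06], [0, 0, 0, 0]])

```text
t: 8.77
ee_pos: [531.2, -171.3, 64.4]
orientation: [-0.739, 1.748, -1.753]
ft_force: [-1.1, -8.1, 1.8]
width: 13.4
```

```bash
python3 st.py
```

```text
8.77 [ 531.2 -171.3   64.4] yaw -2.342 w 13.4 F [-1.1 -8.1  1.8] M [-1.24  0.25  0.12] q [-0.33  0.54  1.87 -0.    0.73  2.01]
```

>>> arm_command(targets=[[0, 0, 0, 0.05], [0, 0, 0, 0.05], [0, 0, 0, 0], [0, 0, 0, 0]])

```text
t: 9.1
ee_pos: [531.2, -171.3, 64.4]
orientation: [-0.665, 1.81, -1.816]
ft_force: [0.4, -6.3, 3.0]
width: 13.2
```

```bash
python3 st.py
```

```text
9.1 [ 531.2 -171.3   64.4] yaw -2.438 w 13.2 F [ 0.4 -6.3  3. ] M [-1.23  0.17  0.73] q [-0.33  0.54  1.87 -0.    0.73  2.11]
```

Mz has risen to 0.73 N m, so knob A is at its stop. Next is B.

>>> arm_command(targets=[[0, 0, 0, 0], [0, 0, 0, 0], [0, 0, 0, 0], [0, 0, 0, 0], [0, 0, 0, 0], [0, -22, 0, 0], [0, -23, 0, 0]], gripper=45)

```text
t: 9.68
ee_pos: [529.2, -169.3, 107.8]
orientation: [-0.667, 1.818, -1.813]
ft_force: [1.0, 0.5, 0.6]
width: 39.4
```

>>> arm_command(targets=[[0, 0, 0, -0.119], [0, 0, 0, -0.119], [0, 0, 0, -0.119], [0, 0, 0, -0.119], [0, 0, 0, -0.119], [0, 0, 0, -0.119], [0, 0, 0, -0.119], [0, 0, 0, -0.119], [0, 0, 0, -0.119], [0, 0, 0, -0.119], [0, 0, 0, -0.119], [13.2, 0, 26.9, 0], [13.2, 0, 26.9, 0], [13.2, 0, 26.9, 0], [0, 0, 0, 0], [0, 0, 0, 0]])

```text
t: 11.02
ee_pos: [621.3, -171.1, 108.3]
orientation: [-1.386, 0.879, -0.879]
ft_force: [-0.6, -0.4, -0.7]
width: 39.6
```

```bash
python3 st.py
python3 - <<'E'
from h import *
im=get_image("wrist");c=cam("wrist");cv2.imwrite("pics/w5.png",im)
np.savez("c5.npz",*c)
cv2.imwrite("pics/w5b.png",cv2.resize(im[100:320,60:420],None,fx=2.2,fy=2.2,interpolation=cv2.INTER_CUBIC))
print(tip_of("wrist","knob_b_grip")[:3],[at_z(c,d["at"],67)[:2].round(1) for d in tip_of("wrist","knob_b_grip")[:3]])
E
```

```text
11.02 [ 621.3 -171.1  108.3] yaw -1.13 w 39.6 F [-0.6 -0.4 -0.7] M [ 0.03  0.08 -0.05] q [-0.29  0.58  1.65  0.    0.91  0.84]
[{'at': [279.3, 237.6], 'conf': 0.86}, {'at': [226.8, 338.2], 'conf': 0.6}] [array([ 618.1, -170.7]), array([ 528. , -169.7])]
```

View pics/w5b.png

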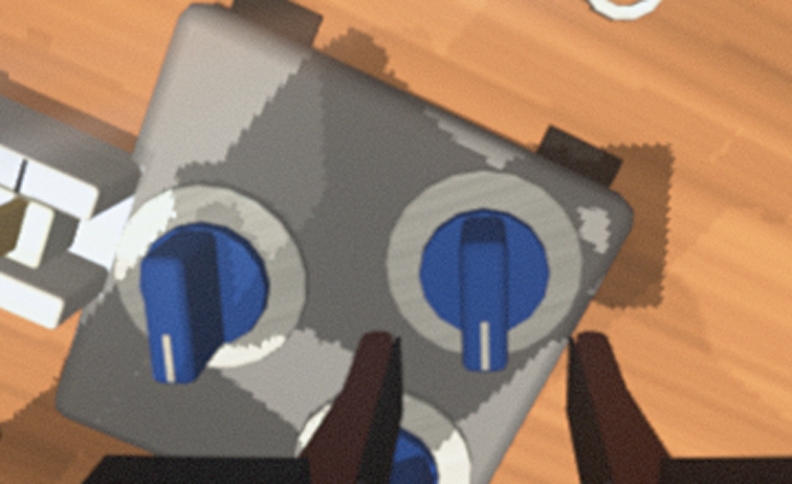

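Bar B is upright and centred between the fingers at (484,300).

>>> arm_command(targets=[[0, 22, 0, 0], [0, 23, 0, 0], [0, 0, 0, 0], [0, 0, 0, 0]])

```text
t: 11.5
ee_pos: [618.5, -171.1, 62.8]
orientation: [-1.387, 0.883, -0.877]
ft_force: [0.1, 0.4, 0.3]
width: 39.4
```

>>> arm_command(targets=[[0, 0, 0, 0], [0, 0, 0, 0], [0, 0, 0, 0], [0, 0, 0, 0], [0, 0, 0, 0], [0, 0, 0, 0], [0, 0, 0, 0]], gripper=0)

```text
t: 12.08
ee_pos: [620.9, -171.4, 64.6]
orientation: [-1.385, 0.879, -0.88]
ft_force: [-1.6, 1.3, 6.5]
width: 13.1
```

>>> arm_command(targets=[[0, 0, 0, 0.05], [0, 0, 0, 0.07], [0, 0, 0, 0.08], [0, 0, 0, 0.08], [0, 0, 0, 0.08], [0, 0, 0, 0.08], [0, 0, 0, 0.08], [0, 0, 0, 0.08], [0, 0, 0, 0.08], [0, 0, 0, 0.08], [0, 0, 0, 0.08], [0, 0, 0, 0.08], [0, 0, 0, 0.08], [0, 0, 0, 0.08], [0, 0, 0, 0.08], [0, 0, 0, 0], [0, 0, 0, 0]])

```text
t: 13.5
ee_pos: [620.9, -171.6, 64.6]
orientation: [-0.777, 1.716, -1.718]
ft_force: [-2.2, -0.2, 6.2]
width: 13.4
```

```bash
python3 st.py
```

```text
13.5 [ 620.9 -171.6   64.6] yaw -2.291 w 13.4 F [-2.2 -0.2  6.2] M [ 0.16  0.4  -0.08] q [-0.29  0.64  1.67 -0.    0.83  2.  ]
```

>>> arm_command(targets=[[0, 0, 0, 0.05], [0, 0, 0, 0.05], [0, 0, 0, 0.05], [0, 0, 0, 0], [0, 0, 0, 0]])

```text
t: 13.92
ee_pos: [620.9, -171.6, 64.6]
orientation: [-0.664, 1.813, -1.815]
ft_force: [-1.6, 0.2, 5.7]
width: 13.6
```

```bash
python3 st.py
```

```text
13.92 [ 620.9 -171.6   64.6] yaw -2.439 w 13.6 F [-1.6  0.2  5.7] M [0.24 0.28 0.7 ] q [-0.29  0.64  1.67 -0.    0.83  2.15]
```

B is at its stop (Mz 0.70). Now C. The channel starts close to it, so I'll use a smaller opening.

>>> arm_command(targets=[[0, 0, 0, 0], [0, 0, 0, 0], [0, 0, 0, 0], [0, 0, 0, 0], [0, -22, 0, 0], [0, -23, 0, 0]], gripper=30)

```text
t: 14.42
ee_pos: [618.9, -171.0, 107.3]
orientation: [-0.667, 1.819, -1.814]
ft_force: [0.6, -0.2, -0.5]
width: 26.2
```

>>> arm_command(targets=[[0, 0, 0, -0.1155], [0, 0, 0, -0.1155], [0, 0, 0, -0.1155], [0, 0, 0, -0.1155], [0, 0, 0, -0.1155], [0, 0, 0, -0.1155], [0, 0, 0, -0.1155], [0, 0, 0, -0.1155], [0, 0, 0, -0.1155], [0, 0, 0, -0.1155], [0, 0, 0, -0.1155], [-23.7, 0, -2.1, 0], [-23.7, 0, -2.1, 0], [-23.7, 0, -2.1, 0], [-23.7, 0, -2.1, 0], [0, 0, 0, 0], [0, 0, 0, 0]])

```text
t: 15.83
ee_pos: [575.4, -86.7, 108.7]
orientation: [-1.373, 0.908, -0.908]
ft_force: [-0.1, -0.9, -0.7]
width: 26.2
```

```bash
python3 st.py
python3 - <<'E'
from h import *
im=get_image("wrist");c=cam("wrist");cv2.imwrite("pics/w6.png",im)
np.savez("c6.npz",*c)
cv2.imwrite("pics/w6b.png",cv2.resize(im[90:350,60:460],None,fx=2,fy=2,interpolation=cv2.INTER_CUBIC))
t=tip_of("wrist","knob_c_grip")[:3];print([(d["at"],round(d["conf"],2),at_z(c,d["at"],67)[:2].round(1)) for d in t])
E
```

```text
15.83 [575.4 -86.7 108.7] yaw -1.169 w 26.2 F [-0.1 -0.9 -0.7] M [-0.02  0.06  0.04] q [-0.17  0.5   1.8  -0.    0.84  1.  ]
[([279.8, 233.5], 0.9, array([577. , -86.4]))]
```

View pics/w6b.png

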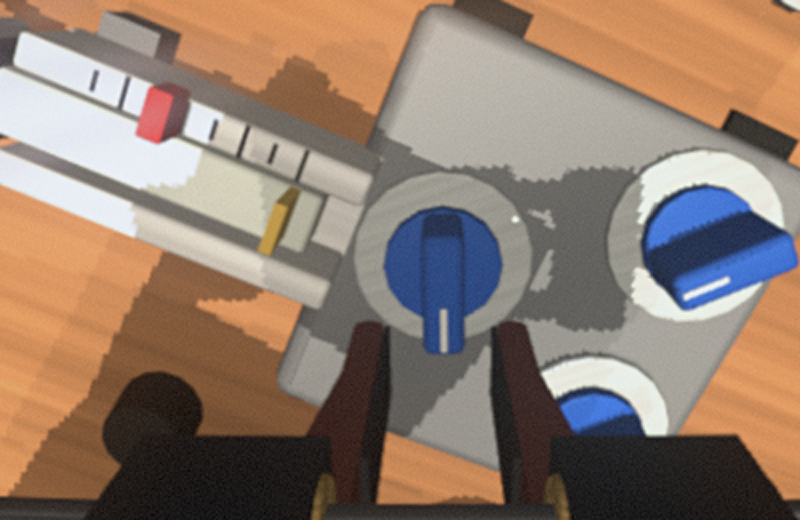

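C's bar is centred at (443,290), and B is visibly turned.

>>> arm_command(targets=[[0, 22, 0, 0], [0, 23, 0, 0], [0, 0, 0, 0], [0, 0, 0, 0]])

```text
t: 16.27
ee_pos: [575.3, -88.1, 62.8]
orientation: [-1.373, 0.912, -0.909]
ft_force: [0.0, -0.1, 0.4]
width: 26.2
```

>>> arm_command(targets=[[0, 0, 0, 0], [0, 0, 0, 0], [0, 0, 0, 0], [0, 0, 0, 0], [0, 0, 0, 0], [0, 0, 0, 0]], gripper=0)

```text
t: 16.77
ee_pos: [576.5, -87.3, 64.8]
orientation: [-1.371, 0.908, -0.91]
ft_force: [-0.6, 3.6, 7.4]
width: 13.0
```

>>> arm_command(targets=[[0, 0, 0, 0.05], [0, 0, 0, 0.07], [0, 0, 0, 0.08], [0, 0, 0, 0.08], [0, 0, 0, 0.08], [0, 0, 0, 0.08], [0, 0, 0, 0.08], [0, 0, 0, 0.08], [0, 0, 0, 0.08], [0, 0, 0, 0.08], [0, 0, 0, 0.08], [0, 0, 0, 0.08], [0, 0, 0, 0.08], [0, 0, 0, 0.08], [0, 0, 0, 0.07], [0, 0, 0, 0.05], [0, 0, 0, 0.05], [0, 0, 0, 0.04], [0, 0, 0, 0], [0, 0, 0, 0]])

```text
t: 18.43
ee_pos: [576.4, -87.8, 64.7]
orientation: [-0.648, 1.825, -1.828]
ft_force: [-1.0, 1.1, 6.3]
width: 13.7
```

```bash
python3 st.py
```

```text
18.43 [576.4 -87.8  64.7] yaw -2.458 w 13.7 F [-1.   1.1  6.3] M [0.24 0.32 0.73] q [-0.17  0.57  1.81 -0.    0.76  2.29]
```

All three knobs are at their stops. I'll lift, square up and look at the leg, pointer and mark.

>>> arm_command(targets=[[0, 0, 0, 0], [0, 0, 0, 0], [0, 0, 0, 0], [0, 0, 0, 0], [0, -22, 0, 0], [0, -23, 0, 0]], gripper=30)

```text
t: 18.93
ee_pos: [574.3, -87.2, 107.6]
orientation: [-0.651, 1.831, -1.827]
ft_force: [0.2, -0.9, 0.0]
width: 26.0
```

>>> arm_command(targets=[[0, -5, 0, -0.1226], [0, -5, 0, -0.1226], [0, -5, 0, -0.1226], [0, -5, 0, -0.1226], [0, -5, 0, -0.1226], [0, -5, 0, -0.1226], [0, -5, 0, -0.1226], [0, -5, 0, -0.1226], [0, -5, 0, -0.1226], [0, -5, 0, -0.1226], [0, -5, 0, -0.1226], [0, -5, 0, -0.1226], [0, -5, 0, -0.1226], [0, -5, 0, -0.1226], [0, -5, 0, -0.1226], [0, -5, 0, -0.1226], [0, -5, 0, -0.1226], [0, -5, 0, -0.1226], [0, -5, 0, -0.1226], [0, -5, 0, -0.1226]])

```text
t: 20.6
ee_pos: [575.6, -87.4, 208.7]
orientation: [-1.571, 0.002, -0.002]
ft_force: [-0.8, -0.2, -0.0]
width: 26.4
```

>>> arm_command(targets=[[0, 0, 33, 0], [0, 0, 33, 0], [0, 0, 33, 0], [0, 0, 33, 0], [0, 0, 33, 0], [0, 0, 0, 0], [0, 0, 0, 0], [0, 0, 0, 0]], gripper=100)

```text
t: 21.27
ee_pos: [577.0, 77.3, 208.4]
orientation: [-1.571, 0.007, -0.006]
ft_force: [-0.0, -0.2, -0.7]
width: 76.4
```

```bash
python3 st.py
python3 - <<'E'
from h import *
im=get_image("wrist");c=cam("wrist");cv2.imwrite("pics/w7.png",im)
np.savez("c7.npz",*c)
cv2.imwrite("pics/w7b.png",cv2.resize(im,(800,600),interpolation=cv2.INTER_CUBIC))
for t,z in dict(pointer=78,mark_top=78,leg_grip=45,lever_tip=45,detergent=0,stain_can=0).items():
    print(t,[(np.round(d["at"],1).tolist(),round(d["conf"],2),at_z(c,d["at"],z)[:2].round(1).tolist()) for d in tip_of("wrist",t)[:3]])
for n in("scene","side"):
    get_image(n);cc=cam(n)
    for t in("detergent","stain_can"):
        print(n,t,[(round(d["conf"],2),at_z(cc,d["at"],0)[:2].round(0).tolist()) for d in tip_of(n,t)[:2]])
E
```

```text
21.27 [577.   77.3 208.4] yaw -0.008 w 76.4 F [-0.  -0.2 -0.7] M [-0.04 -0.01  0.02] q [ 0.11  0.37  1.73 -0.    1.04  0.12]
pointer [([279.8, 301.1], 0.74, [575.8, -30.2]), ([281.6, 341.6], 0.7, [577.2, -80.3]), ([463.6, 82.4], 0.17, [733.4, 178.7])]
mark_top [([300.7, 263.5], 0.66, [596.6, 11.9])]
leg_grip [([284.6, 134.1], 0.62, [581.9, 132.7])]
lever_tip [([316.5, 136.1], 0.81, [612.6, 130.6])]
detergent [([172.4, 240.7], 0.75, [446.5, 4.5]), ([281.5, 137.2], 0.51, [579.1, 125.5]), ([318.6, 398.8], 0.36, [630.1, -245.7])]
stain_can []
scene detergent [(0.65, [422.0, -161.0]), (0.63, [582.0, 396.0])]
scene stain_can [(0.5, [599.0, -137.0]), (0.4, [497.0, -472.0])]
side detergent [(0.56, [576.0, 409.0])]
side stain_can [(0.71, [444.0, 414.0])]
```

View pics/w7b.png

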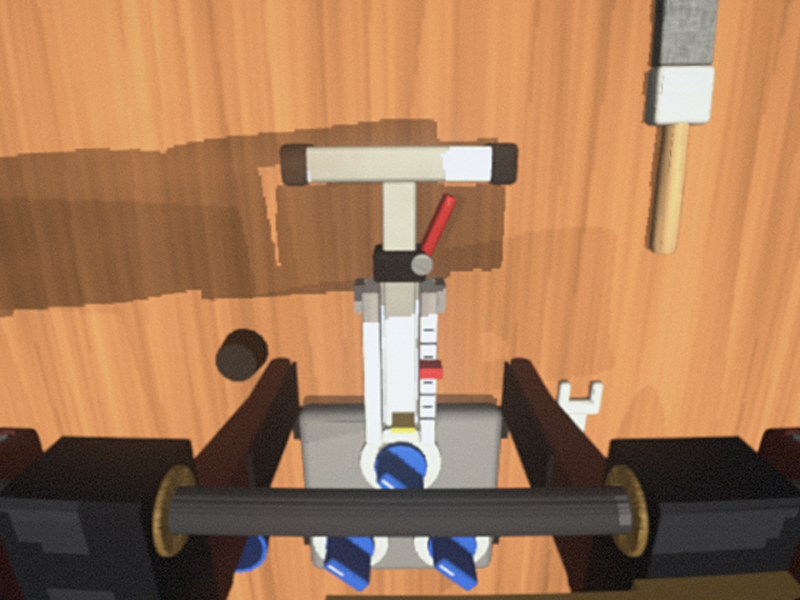

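Run:
```python
from h import *
d=np.load("c7.npz");c=tuple(d[k] for k in d.files);s=.7
P=lambda u,v,z:at_z(c,(u*s,v*s),z)[:2].round(1)
print("xbar inner top",[P(u,v,62) for u,v in((310,183),(385,183),(490,183))],"outer",[P(u,146,62) for u in(310,490)])
print("tube z57",[P(u,v,57) for u,v in((384,195),(416,195),(385,235),(416,235))],"channel",[P(u,v,62) for u,v in((363,315),(437,315))])
print("lever tip",[P(449,197,z) for z in(57,45)])
def seg(f,cc):
    im=cv2.imread(f);h=cv2.cvtColor(im,cv2.COLOR_BGR2HSV);out={}
    for n,lo,hi in(("yel",(20,110,60),(36,255,255)),("red",(0,150,60),(8,255,255))):
        N,l,st,ce=cv2.connectedComponentsWithStats(cv2.inRange(h,lo,hi)|(cv2.inRange(h,(172,150,60),(180,255,255)) if n=="red" else 0))
        print(f,n,[(st[i].tolist(),at_z(cc,ce[i],78)[:2].round(1).tolist()) for i in range(1,N) if st[i,4]>20])
seg("pics/w7.png",c)
d=np.load("c1.npz");seg("pics/w1.png",tuple(d[k] for k in d.files))
```

```text
xbar inner top [array([520.4, 140.3]), array([568.1, 139.7]), array([634.8, 139.2])] outer [array([521.7, 162.9]), array([633.9, 161.9])]
tube z57 [array([567.1, 131.7]), array([587.9, 131.5]), array([567.3, 105.5]), array([587.9, 105.3])] channel [array([551.3,  51.1]), array([602.2,  50.7])]
lever tip [array([609.4, 130.1]), array([610.5, 128.9])]
pics/w7.png yel [([274, 298, 17, 4, 62], [577.9, -28.4])]
pics/w7.png red [([295, 136, 24, 43, 401], [600.8, 115.5]), ([294, 257, 16, 8, 104], [597.6, 15.1])]
pics/w1.png yel [([268, 120, 19, 5, 86], [578.8, -27.5]), ([474, 365, 5, 11, 35], [809.6, -304.3])]
pics/w1.png red [([291, 65, 18, 10, 91], [599.7, 15.7])]
```

The pointer is at y ≈ -29 and the mark at about +14. The crossbar's inner face is at y ≈ 139.8 and the tube is centred at x ≈ 577.5. I'll descend with the fingers 7 mm short of the crossbar.

>>> arm_command(targets=[[0.4, 0, 23, 0], [0, 0, 22.5, 0], [0, 33, 0, 0], [0, 33, 0, 0], [0, 33, 0, 0], [0, 0, 0, 0], [0, 0, 0, 0]], gripper=100)

```text
t: 22.5
ee_pos: [576.8, 122.9, 108.5]
orientation: [-1.572, 0.01, -0.004]
ft_force: [0.6, 0.8, 0.9]
width: 87.9
```

```bash
python3 st.py
```

```text
22.5 [576.8 122.9 108.5] yaw -0.008 w 87.9 F [0.6 0.8 0.9] M [ 0.02 -0.02  0.02] q [ 0.19  0.51  1.78 -0.    0.86  0.2 ]
```

>>> arm_command(targets=[[0.6, 22, 0, 0], [0, 22, 0, 0], [0, 21, 0, 0], [0, 0, 0, 0], [0, 0, 0, 0], [0, 0, 0, 0]])

```text
t: 23.0
ee_pos: [580.2, 123.3, 47.0]
orientation: [-1.57, 0.004, -0.009]
ft_force: [-0.8, 0.4, 0.6]
width: 88.0
```

>>> arm_command(targets=[[0, 0, 5, 0], [0, 0, 5, 0], [0, 0, 5, 0], [0, 0, 5, 0], [0, 0, 5, 0], [0, 0, 0, 0], [0, 0, 0, 0], [0, 0, 0, 0]])

```text
t: 23.67
ee_pos: [580.1, 148.0, 46.6]
orientation: [-1.571, 0.003, -0.008]
ft_force: [0.9, -6.0, 4.6]
width: 87.8
```

```bash
python3 st.py
cat > lev.py <<'E'
from h import *
import sys
def blobs(name,im,c,y0,y1):
    h=cv2.cvtColor(im,cv2.COLOR_BGR2HSV)
    for n,m in(("yel",cv2.inRange(h,(20,110,50),(36,255,255))),("red",cv2.inRange(h,(0,150,60),(8,255,255))|cv2.inRange(h,(172,150,60),(180,255,255)))):
        N,l,st,ce=cv2.connectedComponentsWithStats(m)
        for i in range(1,N):
            p=at_z(c,ce[i],78)
            if st[i,4]>5 and 530<p[0]<660 and -60<p[1]<80: print(name,n,st[i].tolist(),ce[i].round(1),p[:2].round(1))
for n in("wrist","scene","side"):
    im=get_image(n);c=cam(n);cv2.imwrite(f"pics/{sys.argv[1]}_{n}.png",im);blobs(n,im,c,0,0)
    for t in("pointer","mark_top"):
        print(n,t,[(np.round(d["at"],1).tolist(),round(d["conf"],2),at_z(c,d["at"],78)[:2].round(1).tolist()) for d in tip_of(n,t)[:2]])
E
python3 lev.py a
```

```text
23.67 [580.1 148.   46.6] yaw -0.007 w 87.8 F [ 0.9 -6.   4.6] M [-0.96  0.07  0.28] q [ 0.23  0.62  1.78 -0.    0.74  0.24]
wrist pointer []
wrist mark_top []
scene yel [282, 216, 5, 3, 8] [283.8 217. ] [576.2 -11.3]
scene red [292, 212, 5, 6, 21] [293.8 214.4] [599.2  10.2]
scene pointer [([283.1, 217.2], 0.71, [574.8, -12.8]), ([266.0, 261.5], 0.7, [597.0, -165.2])]
scene mark_top [([294.6, 213.7], 0.49, [600.3, 13.6])]
side yel [276, 211, 5, 7, 27] [277.5 213.9] [572.5 -22.1]
side red [279, 204, 4, 6, 19] [280.6 206.6] [596.4   8.6]
side pointer [([278.8, 210.8], 0.82, [582.5, -9.3])]
side mark_top [([279.8, 204.5], 0.48, [599.4, 20.0]), ([250.3, 283.9], 0.36, [391.8, -263.2])]
```

```bash
cat > fit.py <<'E'
from h import *
from scipy.optimize import minimize
yaw=-0.006;U=np.array([[np.cos(yaw),-np.sin(yaw)],[np.sin(yaw),np.cos(yaw)]]);O=np.array([576.3,-128])
def soft(c,x,y,w,t,z0,shape,k=8):
    P=[[*(O+U@[x+sx*w/2,y+sy*t/2]),z] for sx in(-1,1) for sy in(-1,1) for z in(z0,78)]
    h=cv2.convexHull(proj(c,P).astype(np.float32))[:,0]
    x0,y0=np.floor(h.min(0)).astype(int)-6;n=np.ceil(h.max(0)-h.min(0)).astype(int)+13
    m=np.zeros((n[1]*k,n[0]*k),np.uint8)
    cv2.fillConvexPoly(m,np.round((h-[x0,y0]+.5)*k*16-8).astype(np.int32),255,shift=4)
    m=cv2.resize(m,(int(n[0]),int(n[1])),interpolation=cv2.INTER_AREA)/255.
    F=np.zeros(shape);F[y0:y0+n[1],x0:x0+n[0]]=m;return F
def fit(im,c,kind,guess,wfix=None):
    b,g,r=[im[...,i].astype(float) for i in range(3)]
    s=(r-np.maximum(g,b)) if kind=="red" else (np.minimum(r,g*1.25)-b)*1.
    w,t,z0=(16,8,62) if kind=="red" else (wfix or 12,4,64)
    G=proj(c,[[*(O+U@guess),72]])[0].astype(int)
    win=np.zeros(s.shape,bool);win[max(G[1]-22,0):G[1]+22,max(G[0]-22,0):G[0]+22]=1
    # normalised colour excess against local background
    ns=s/np.maximum(r,30)
    def cost(p):
        F=soft(c,p[0],p[1],p[2] if len(p)>2 else w,t,p[3] if len(p)>3 else z0,s.shape)[win]
        A=np.c_[F,np.ones(F.size)];y=ns[win];q=np.linalg.lstsq(A,y,rcond=None)[0]
        return ((A@q-y)**2).sum()/((y-y.mean())**2).sum()
    best=min(([cost([guess[0]+dx,guess[1]+dy]),dx,dy] for dx in np.arange(-6,7,2) for dy in np.arange(-9,10,1.5)))
    p0=[guess[0]+best[1],guess[1]+best[2]]+([12,66] if kind!="red" else [])
    sol=minimize(cost,p0,method="Nelder-Mead",options=dict(initial_simplex=[p0]+[[*(np.array(p0)+1.5*np.eye(len(p0))[i])] for i in range(len(p0))],xatol=.02,fatol=1e-5))
    return sol.x.round(2),round(sol.fun,3)
E
python3 - <<'E'
from fit import *
ld=lambda n:(lambda d:tuple(d[k] for k in d.files))(np.load(n))
for n in("w1","w4","w5","w6","w7"):
    im=cv2.imread(f"pics/{n}.png");c=ld(f"c{n[1]}.npz")
    for k,g in(("red",(24,142)),("yel",(0,98))):
        try: print(n,k,*fit(im,c,k,g))
        except Exception as e: print(n,k,"fail",str(e)[:60])
for n in("scene","side"):
    for f,py in((f"pics/{n}0.png",98),(f"pics/a_{n}.png",116)):
        im=cv2.imread(f);c=cam(n)
        for k,g in(("red",(24,142)),("yel",(0,py))):
            try: print(f,k,*fit(im,c,k,g))
            except Exception as e: print(f,k,"fail",str(e)[:60])
E
```

```text
w1 red [ 20.89 144.42] 0.606
w1 yel [  1.45 100.11  16.74  59.69] 0.038
w4 red [ 19.33 143.09] 0.57
w4 yel [ 0.24 98.79 16.15 58.41] 0.089
w5 red fail could not broadcast input array from shape (46,48) into shap
w5 yel [-1.12 99.88 16.05 57.76] 0.112
w6 red [ 21.08 142.59] 0.344
w6 yel [ 1.75 98.64 17.47 59.31] 0.056
w7 red [ 20.64 141.79] 0.662
w7 yel [ 2.25 97.66 20.61 55.88] 0.843
pics/scene0.png red [ 19.92 142.61] 0.935
pics/scene0.png yel [ 0.54 98.67 19.67 58.23] 0.986
pics/a_scene.png red [ 20.48 142.22] 0.951
pics/a_scene.png yel [ -0.86 116.38  16.13  60.08] 0.984
pics/side0.png red [ 23.91 145.1 ] 0.975
pics/side0.png yel [  2.9  101.48  14.07  57.26] 0.986
pics/a_side.png red [ 25.98 149.09] 0.967
pics/a_side.png yel [  3.86 122.95  12.52  56.57] 0.988
```

Five views agree on mark ≈ 44.1 mm, and the leg now stands at about 18.2 mm. I'll centre up and pull another 24 mm, then measure again.

>>> arm_command(targets=[[-1, 1.5, 3, 0], [-1, 1.5, 3, 0], [0, 0, 4, 0], [0, 0, 4, 0], [0, 0, 4, 0], [0, 0, 3, 0], [0, 0, 3, 0], [0, 0, 0, 0], [0, 0, 0, 0], [0, 0, 0, 0], [0, 0, 0, 0]])

```text
t: 25.03
ee_pos: [578.3, 171.9, 43.5]
orientation: [-1.571, 0.004, -0.008]
ft_force: [1.3, -5.3, 3.9]
width: 87.7
```

```bash
python3 st.py
cat > lv.py <<'E'
from fit import *
import sys
for n in("scene","side"):
  for j in range(2):
    im=get_image(n);c=cam(n)
    if j==0: cv2.imwrite(f"pics/{sys.argv[1]}_{n}.png",im)
    for k,g in(("red",(21,142.5)),("yel",(0,float(sys.argv[2])))): print(n,k,*fit(im,c,k,g))
E
python3 lv.py b 140
```

```text
25.03 [578.3 171.9  43.5] yaw -0.007 w 87.7 F [ 1.3 -5.3  3.9] M [-0.98 -0.02  0.26] q [ 0.27  0.63  1.77 -0.    0.74  0.28]
scene red [ 19.62 142.3 ] 0.946
scene yel [  1.21 140.8   17.86  58.65] 0.966
scene red [ 19.68 142.23] 0.946
scene yel [  0.61 141.14  17.05  58.85] 0.966
side red [ 24.6  148.05] 0.968
side yel [  1.39 138.64  14.1   63.37] 0.985
side red [ 24.6  148.05] 0.969
side yel [  1.45 138.5   14.4   63.35] 0.985
```

Run:
```python
from fit import *
out=[]
for n in("scene","side"):
    im=cv2.imread(f"pics/b_{n}.png");c=cam(n)
    G=proj(c,[[*(O+U@[10,142]),74]])[0].round().astype(int)
    x0,y0=G-[16,16];k=12
    z=cv2.resize(im[y0:y0+33,x0:x0+33],None,fx=k,fy=k,interpolation=cv2.INTER_CUBIC)
    raw=z.copy()
    for y,col in((142,(255,255,0)),(140,(255,0,255))):
        L=(proj(c,[[*(O+U@[x,y]),78] for x in(-14,34)])-[x0,y0]+.5)*k
        cv2.line(z,tuple(int(v) for v in L[0]),tuple(int(v) for v in L[1]),col,1)
    out.append(z)
cv2.imwrite("pics/lvl.png",np.hstack(out)[:600,:800])
```

```text
(no output)
```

View pics/lvl.png

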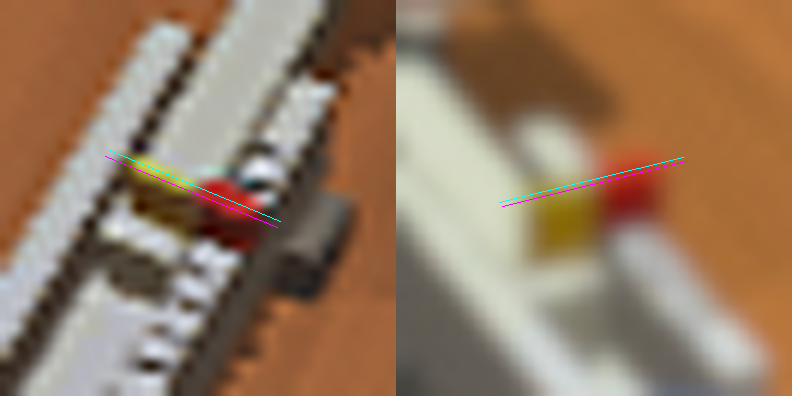

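In the scene crop the pointer top sits about 1–2 mm short of the mark's centre. The arm pose says 2.0 mm, the scene fit 1.8 mm, and the blurred side view slightly more. I'll move +2 and pause.

>>> arm_command(targets=[[0, 0, 1, 0], [0, 0, 1, 0], [0, 0, 0, 0], [0, 0, 0, 0], [0, 0, 0, 0], [0, 0, 0, 0], [0, 0, 0, 0], [0, 0, 0, 0], [0, 0, 0, 0], [0, 0, 0, 0]])

```text
t: 26.07
ee_pos: [578.3, 173.7, 43.5]
orientation: [-1.572, 0.004, -0.008]
ft_force: [1.0, -6.8, 3.9]
width: 87.7
```

```bash
python3 st.py; python3 lv.py c 142
python3 - <<'E'
from workcell import get_obs
import numpy as np
print(get_obs()["ee_pos"])
E
```

```text
26.07 [578.3 173.7  43.5] yaw -0.007 w 87.7 F [ 1.  -6.8  3.9] M [-1.12  0.    0.34] q [ 0.27  0.63  1.77 -0.    0.74  0.28]
scene red [ 19.07 142.27] 0.944
scene yel [  0.51 142.35  16.4   60.12] 0.961
scene red [ 18.94 142.16] 0.943
scene yel [  0.22 142.21  16.39  60.01] 0.961
side red [ 23.42 148.59] 0.967
side yel [  1.39 139.36  13.98  64.28] 0.985
side red [ 23.37 148.48] 0.967
side yel [  1.79 139.95  14.28  64.2 ] 0.985
[578.27722488 173.70621847  43.44817955]
```

The scene view says level. The side fit is poorly conditioned, so I'll re-check it with the sizes held fixed.

Run:
```python
from fit import *
for n in("scene","side"):
    c=cam(n)
    for f,py in(("0",99),("a",117),("b",140.5),("c",142.5)):
        im=cv2.imread(f"pics/{n}0.png" if f=="0" else f"pics/{f}_{n}.png");lab=cv2.cvtColor(im.astype(np.float32)/255,cv2.COLOR_BGR2LAB)
        res=[]
        for ch,x,w,t,z0,g in((2,.9,16.5,4,60,py),(1,21,16,8,62,143)):
            G=proj(c,[[*(O+U@[x,g]),70]])[0].round().astype(int);s=np.s_[G[1]-6:G[1]+7,G[0]-5:G[0]+6]
            I=lab[...,ch][s].ravel();L=[]
            for y in np.arange(g-8,g+8,.25):
                F=soft(c,x,y,w,t,z0,im.shape[:2])[s].ravel();L.append(np.corrcoef(F,I)[0,1])
            i=int(np.argmax(L));p=np.polyfit([-1,0,1],L[i-1:i+2],2) if 0<i<63 else [1,0,0];res.append((round(g-8+.25*(i-p[1]/2/p[0]),2),round(L[i],2)))
        print(n,f,"ptr",res[0],"mark",res[1],"togo",round(res[1][0]-res[0][0],2))
```

```text
scene 0 ptr (np.float64(98.73), np.float64(0.81)) mark (np.float64(142.12), np.float64(0.87)) togo 43.39
scene a ptr (np.float64(117.15), np.float64(0.8)) mark (np.float64(142.91), np.float64(0.84)) togo 25.76
scene b ptr (np.float64(141.59), np.float64(0.72)) mark (np.float64(142.47), np.float64(0.82)) togo 0.88
scene c ptr (np.float64(143.12), np.float64(0.73)) mark (np.float64(142.45), np.float64(0.81)) togo -0.67
side 0 ptr (np.float64(99.27), np.float64(0.91)) mark (np.float64(144.92), np.float64(0.76)) togo 45.65
side a ptr (np.float64(120.14), np.float64(0.78)) mark (np.float64(145.69), np.float64(0.74)) togo 25.55
side b ptr (np.float64(140.88), np.float64(0.78)) mark (np.float64(145.7), np.float64(0.76)) togo 4.82
side c ptr (np.float64(142.49), np.float64(0.76)) mark (np.float64(145.71), np.float64(0.77)) togo 3.22
```

The estimates average near zero (TCP +0.2, scene -0.7 to 0, side pointer travel +0.9), so I'll stay here. Now I'll squeeze the lever shut.

>>> arm_command(targets=[[0, 0, 0, 0], [0, 0, 0, 0], [0, 0, 0, 0], [0, 0, 0, 0], [0, 0, 0, 0], [0, 0, 0, 0], [0, 0, 0, 0], [0, 0, 0, 0], [0, 0, 0, 0], [0, 0, 0, 0], [0, 0, 0, 0], [0, 0, 0, 0], [0, 0, 0, 0], [0, 0, 0, 0], [0, 0, 0, 0]], gripper=0)

```text
t: 27.52
ee_pos: [580.1, 173.7, 42.7]
orientation: [-1.571, 0.001, -0.01]
ft_force: [10.4, -6.8, -8.3]
width: 28.1
```

```bash
python3 st.py; python3 lv.py d 142 | grep scene;python3 - <<'E'
from h import *
for n in("wrist",):
    im=get_image(n);c=cam(n)
    for t,z in(("lever_tip",45),("leg_grip",45)): print(t,[(round(d["conf"],2),at_z(c,d["at"],z)[:2].round(1)) for d in tip_of(n,t)[:2]])
    h=cv2.cvtColor(im,cv2.COLOR_BGR2HSV);m=cv2.inRange(h,(0,150,60),(8,255,255))|cv2.inRange(h,(172,150,60),(180,255,255))
    N,l,st,ce=cv2.connectedComponentsWithStats(m);print([(st[i].tolist(),at_z(c,ce[i],57)[:2].round(1).tolist()) for i in range(1,N) if st[i,4]>30])
E
```

```text
27.52 [580.1 173.7  42.7] yaw -0.007 w 28.1 F [10.4 -6.8 -8.3] M [-1.06 -1.4   0.4 ] q [ 0.27  0.63  1.77 -0.    0.74  0.28]
scene red [ 19.07 142.27] 0.944
scene yel [7.0000e-02 1.4245e+02 1.6370e+01 5.9280e+01] 0.961
scene red [ 18.89 142.13] 0.944
scene yel [1.3000e-01 1.4241e+02 1.6470e+01 5.9010e+01] 0.961
lever_tip [(0.75, array([590.6, 179.1]))]
leg_grip [(0.64, array([580.7, 177.6]))]
[([295, 260, 14, 75, 922], [590.9, 161.2])]
```

The lever is flat at a width of 28.1 mm, with y unchanged at 173.7 and the pointer still level. One short settling check, then I'll hand in.

>>> arm_command(targets=[[0, 0, 0, 0], [0, 0, 0, 0], [0, 0, 0, 0], [0, 0, 0, 0], [0, 0, 0, 0], [0, 0, 0, 0]])

```text
t: 28.37
ee_pos: [580.0, 173.8, 42.7]
orientation: [-1.571, 0.001, -0.01]
ft_force: [9.5, -6.5, -8.4]
width: 28.4
```

```bash
python3 st.py; python3 -c "
from workcell import close_job;print(close_job())"
```

```text
28.37 [580.  173.8  42.7] yaw -0.007 w 28.4 F [ 9.5 -6.5 -8.4] M [-1.08 -1.42  0.37] q [ 0.27  0.63  1.77 -0.    0.74  0.28]
the job is handed in; nothing more can be done
None
```

I turned knobs A, B and C clockwise, one after another. I then pulled the leg to the mark with the lever open, paused, and squeezed the lever flat. I handed the job in at 28.4 s with the gripper still clamped.

- **Knobs:** each one reached its end stop, shown by the wrist torque jumping to about 0.7 N m at the end of the turn. My first try on A missed: the fingers closed to 0.5 mm without holding the bar, so I went back and redid it.
- **Leg:** it is pulled out about 43.9 mm by the arm's position, against a mark I measured at about 44.1 mm. After closing, the scene camera put pointer and mark level to about 0.3 mm.
- **Side camera disagreed:** it is blurred there, and just before closing it put the pointer about 3 mm short when compared directly with the mark. Its measure of the pointer's travel gave only 0.9 mm short.
- **Hold:** the grip width was 28.4 mm (about 30 mm expected for the leg with a closed lever). The arm stayed at y = 173.7–173.8 mm while closing and settling. A steady sideways load of about 10 N remains on the grip.
- **Bystanders:** I never meant to touch the other things and saw no sign of contact, but I did not check their positions at the end.

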